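Lock a filter stage onto the lamp foot with its quarter-turn bayonet

TASK

Mount the black filter stage on the white lamp foot: stand it in the collar, work it round (its lever is there to be pushed) until its three lugs drop through the notches, then turn it on clockwise (seen from above) a quarter turn under the lip to its end stop, so that it drops fully home, locked and upright, and let go. The collar's angle is not known, so feel for the notches and for the stop, and do not force the bayonet; leave the bottle, the slide box and the eyepiece where they stand.

Things in the scene. Friction and masses are not known exactly. Their poses are not given: they have to be found in the camera images.
- stage: Loose black filter stage, upright, 100 mm tall, 0.3 to 0.5 kg. Origin: centre of its underside, z its axis. Heights in mm above the origin: metal pilot, tapering from 52 diameter at 0 to 68.6 at 10, then straight to 44; black flange 100 diameter at 44 to 52; plain round body 60 diameter at 52 to 100: grip that across its axis, fingers at least 40 degrees away from the lever.
- lever (a point): Point on the stage's one lever, 88 mm from its axis along the stage's +x, 56 mm above its origin. The lever is a steel radial fin 8 mm thick, 45 to 106 mm out from the axis, at heights 44 to 68 mm, directly above one of the lugs. With nothing blocking it turns at 1 to 3 N.
- lugs (a point): On the stage's axis, at the underside of its three equal lugs (22 mm above the stage's origin). The lugs are 6 mm high, 14 mm wide, reach 46 mm from the axis and lie at 0, 120 and 240 degrees from the stage's +x, so any third of a turn fits equally.
- lamp_foot: Fixed lamp foot: white block 150 x 150 mm, 40 mm high, with a round metal collar, 116 mm outside diameter, up to 90 mm. Origin: centre of its underside, z up. The collar ring is clamped at an angle this pose does not show: one of its notches lies within 0.5 rad either way of the foot's +x direction, the others 120 degrees on.
- port (a point): Centre of the collar's top face, 90 mm above the table. The bore is 72 mm in diameter and open to 46 mm below this point. The lip is 6 mm thick with three notches 30 degrees wide (lugs pass with about 5 degrees to spare either way). While the lugs rest on the lip, the stage's lugs point is level with this one.
- channel (a point): On the collar's axis, 53 mm above the table: the stage's origin is here once the lugs are through the notches and on the channel floor. From there it turns only clockwise seen from above, with 3 mm play under the lip, about 90 degrees to a solid end stop.
- home (a point): On the collar's axis, 48 mm above the table: the stage's origin is here when fully home and locked. In the last 7 degrees before the stop the lugs drop 5 mm into pockets that keep it from turning back. If it hangs up there, easing off or a light press on top drops it home. Over 100 N between stage and foot (about 30 N on the lever) is forcing.
- reagent_bottle: Bystander: amber bottle 52 mm in diameter, 105 mm tall; origin under its centre.
- slide_box: Bystander: wooden box 87 x 127 mm, 35 mm high; origin under its centre.
- eyepiece: Bystander: black eyepiece standing upright, 47 mm in diameter, 68 mm tall; origin under its centre.
Things that resemble listed ones, but are neither listed nor needed, are in the scene too. Several things have the shape of the stage; the one meant has the colours described above.

How it is judged (in metres and radians):
On the way:
1. the lugs are through the notches: the stage stands upright in the collar at channel depth (origin 33 to 39.5 mm below the collar's top) (z of stage in the frame of port between -0.0395 and -0.033 m and horizontal distance between stage and port below 0.005 m), for 0.1 s.
At the end, for the whole second after the job is handed in: The stage is locked in the collar: its origin 40 to 44 mm below the collar's top (lugs in the pockets), within 4 mm of the collar's axis, upright within 0.04 rad, at rest (z of stage in the frame of port between -0.044 and -0.04 m and horizontal distance between stage and port below 0.004 m and angle between stage's own z axis and vertical below 0.04 rad and linear speed of stage below 0.02 m/s and angular speed of stage below 0.2 rad/s); the robot touches nothing.
It fails at once if the bayonet is forced (over 100 N between stage and foot) (contact force between stage and lamp_foot above 100 N).
It fails at once if a bystander is moved by more than 30 mm (distance of any of reagent_bottle, slide_box, eyepiece from where it was at the start of the episode above 0.03 m).
It fails at once if a bystander is tipped over (angle between any of reagent_bottle, eyepiece's own z axis and vertical above 0.5 rad).
It also fails if it takes over 58 s, if anything falls off the work surface, if the arm or the gripper's body presses on something with over 40 N, if the wrist force passes 120 N, or if a joint passes its speed limit or range.

ROBOT

A 6-joint arm with a two-finger parallel gripper is mounted at the origin on the work surface. World frame = base frame: x ahead of the robot, y to its left, z up, the work surface at z = 0. Lengths are in mm, angles in rad, forces in N, time in s.
With the tool pointing down it reaches from about 250 to 850 mm from the base axis. Payload 12.5 kg.
Tool frame: the origin (TCP) lies at the centre of the arm's flange, where the gripper is bolted on; the fingertips stand 186 mm ahead of it and the grasp point (between the pads) lies 167 mm ahead of it; z points along the fingers, y is the direction in which the jaws open and shut (so a half turn about z gives the same grasp; the last joint's range is limited). The gripper opens to 93 mm and grips with 3 to 60 N. Pads are 15 mm wide; open, the fingers measure 128 mm over their backs; the gripper's body (75 mm by 188 mm) begins 65 mm behind the grasp point.
Start: joints at [-1.416, 0.351, 1.652, -0, 1.139, -0.085], TCP at [130.65, -534.244, 404.733] pointing down, gripper open.
Joint ranges: [-2.75, 2.75], [-0.79, 2.1], [0.01, 2.65], [-1.57, 4.71], [0.07, 3.14], [-2.87, 2.87]. Speed limits (rad/s): [2.22, 2.22, 2.79, 3.14, 3.14, 3.14].

INTERFACE

Orientations are given as a rotation vector (axis times angle).
In Python, from workcell import arm gives the robot as it stands.
- The arm moves only by the tool step_arm, never from a script. Its argument "motion" is one flat list of numbers, 7 for each row, row after row: the shift along the tool's x, y, z in cm, then the turn, a rotation vector about the tool's x, y, z in degrees, then the finger opening in cm, from 0 to 9.3. A call has 1 to 12 rows; each row is the pose to reach, as a shift and turn from the pose commanded when the call began, along the tool's axes at that moment; what a row does not reach only later rows make up. A row lasts 1/10 s, in which the tool goes at most 50 mm and 8.59 degrees, less where a joint would pass 70% of its speed; a pose out of reach is approached as far as the arm can. A call with a gripper value outside its range is refused whole. The fingers move at their own pace and stop on an object; "force" is the grip in N (left out, the last holds). Time passes only in rows, so rows that repeat a pose let the fingers close. It gives the time, the measured TCP pose, the force and the opening at its end, in the units of the state.
- arm.get_state(): the state, without advancing time (a new reading comes with each control period).
- arm.get_image(name): name is "side" or "top" or "wrist"; returns the picture (480x640x3 uint8, red, green, blue); there is no depth.
- arm.get_calibration(name): a dict with "camera_matrix" (3x3 intrinsics, pixels), "view" (4x4, takes a point from world to camera coordinates); the wrist camera has in their place "T_tool_cam" (4x4, takes a point from camera to tool coordinates, whose origin is the TCP and whose axes are the flange's). Camera axes: x right, y down, z forward; pixel columns grow to the right and rows downward; lengths in mm; the calibration is good to about 2 mm. A picture is of the moment at which its call begins: read the wrist's pose just before it. get_calibration takes no time and is no camera call.
- arm.hand_in(): hands the job in, once; it reports no verdict.
The state is a dict: "clock": time; "qpos": joint angles; "dq": joint speeds; "effort": joint torques, N m; "tcp_pos": TCP position; "tcp_rot": TCP orientation; "ft_force": force on the tool from outside, world axes, zero at the start; "ft_torque": the same for the moment, N m; "gripper_width": finger opening in mm.
Only numpy, scipy, OpenCV 4.12 (cv2) and the standard library are available. Lean on these libraries where they do the work, as an engineer would, in place of code of your own. Each camera call takes 0.05 s, during which the arm holds its last target. There are 200 camera calls.

## Working session

There is one attempt and no reset: what is moved stays moved. The work goes in short steps, Python scripts to look and compute and a tool call to move; the robot and the scene stay as the last step left them, time stands still between calls to the robot, and variables do not carry over. Pictures are saved under pics/ and viewed, about 8 in all and at most 12, crops included, and the job is handed in when it is done.

Besides the shell and the picture viewer there is one more tool, called after "Request:" by a JSON object that holds its "name" and its "arguments". step_arm: Moves the arm, as the interface text tells. Its arguments: {"type":"object","properties":{"motion":{"type":"array","items":{"type":"number"}},"force":{"type":"number"}},"required":["motion"]}

```bash
mkdir -p pics; ls
python3 - <<'E'
from workcell import arm
import cv2,numpy as np
for n in("top","side"):
    cv2.imwrite(f"pics/{n}0.png",arm.get_image(n)[:,:,::-1]); c=arm.get_calibration(n); print(n,c)
s=arm.get_state();print(s);print(arm.get_calibration("wrist"))
E
```

```text
pics
top {'camera_matrix': array([[545.71447474,   0.        , 321.78690111],
       [  0.        , 545.71447474, 237.07897974],
       [  0.        ,   0.        ,   1.        ]]), 'view': array([[ 2.14696241e-02, -9.99546221e-01,  2.11283530e-02,
        -2.11651054e+01],
       [-9.84749240e-01, -2.47918379e-02, -1.72204235e-01,
         5.99148002e+02],
       [ 1.72649903e-01, -1.71089694e-02, -9.84834653e-01,
         1.34893266e+03],
       [ 0.00000000e+00,  0.00000000e+00,  0.00000000e+00,
         1.00000000e+00]])}
side {'camera_matrix': array([[494.85208716,   0.        , 325.14231157],
       [  0.        , 494.85208716, 232.85946885],
       [  0.        ,   0.        ,   1.        ]]), 'view': array([[-9.44349084e-01, -3.28542764e-01, -1.62622167e-02,
         5.45078127e+02],
       [-2.27514377e-01,  6.88064597e-01, -6.89060461e-01,
         2.06559223e+02],
       [ 2.37575284e-01, -6.47013727e-01, -7.24521374e-01,
         9.81164214e+02],
       [ 0.00000000e+00,  0.00000000e+00,  0.00000000e+00,
         1.00000000e+00]])}
{'clock': 0.1, 'qpos': array([-1.4155946
[... 444 characters left out ...]
,  2.94223974e-05]), 'ft_force': array([0.06457055, 0.22930519, 0.51784526]), 'ft_torque': array([0.01088879, 0.02872936, 0.01522031]), 'gripper_width': 93.38646250111945}
{'camera_matrix': array([[364.70727038,   0.        , 314.88389827],
       [  0.        , 364.70727038, 243.56604091],
       [  0.        ,   0.        ,   1.        ]]), 'T_tool_cam': array([[-5.42305666e-04, -9.53611572e-01, -3.01039326e-01,
         8.34649403e+01],
       [ 9.99999649e-01, -3.25094154e-04, -7.71633165e-04,
        -8.82421718e-02],
       [ 6.37972190e-04, -3.01039639e-01,  9.53611414e-01,
         1.93050990e+01],
       [ 0.00000000e+00,  0.00000000e+00,  0.00000000e+00,
         1.00000000e+00]])}
```

View pics/top0.png

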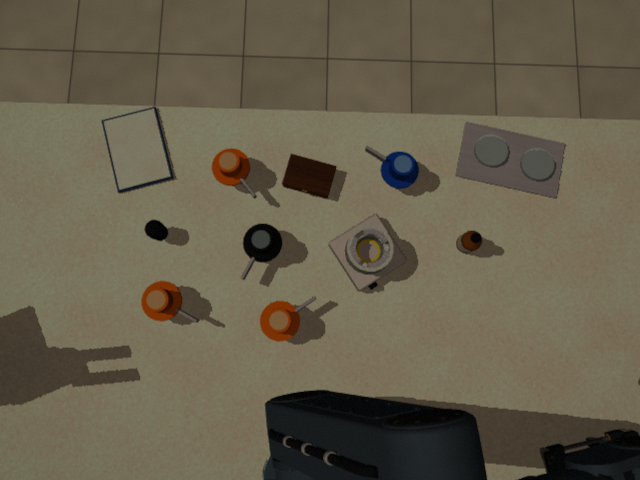

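View pics/side0.png

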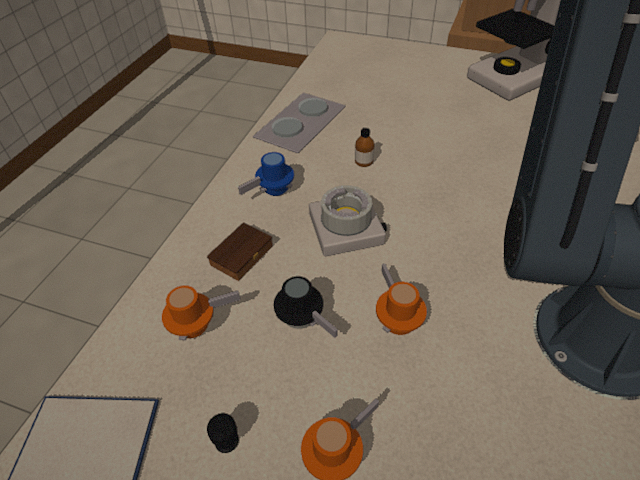

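```bash
cat > h.py <<'E'
import numpy as np,cv2
from workcell import arm
def ray(n,uv,z):
    c=arm.get_calibration(n);K=c["camera_matrix"];V=np.array(c["view"]) if "view" in c else None
    if V is None: V=wview()
    d=V[:3,:3].T@np.linalg.inv(K)@[uv[0],uv[1],1];o=-V[:3,:3].T@V[:3,3]
    return o+d*(z-o[2])/d[2]
def wview():
    s=arm.get_state();T=np.eye(4);T[:3,:3]=cv2.Rodrigues(np.array(s["tcp_rot"]))[0];T[:3,3]=s["tcp_pos"]
    return np.linalg.inv(T@arm.get_calibration("wrist")["T_tool_cam"])
def proj(n,p):
    c=arm.get_calibration(n);V=c["view"] if "view" in c else wview()
    q=c["camera_matrix"]@(V[:3,:3]@np.array(p,float)+V[:3,3]);return q[:2]/q[2]
E
python3 - <<'E'
from h import *
for n,uv,z in[("top",(261,239),100),("side",(297,287),100),("top",(245,277),60),("top",(369,250),90),("side",(347,200),90),("top",(377,214),40),("top",(329,245),40),("top",(359,290),40),("top",(407,256),40),("top",(467,245),0),("top",(310,180),35),("top",(157,234),0),("top",(280,320),100)]:print(n,uv,ray(n,uv,z).round(1))
im=cv2.imread("pics/top0.png");a=cv2.resize(im[200:300,320:420],(600,600),interpolation=2);
im=cv2.imread("pics/side0.png");b=cv2.resize(im[180:255,305:405],(600,450),interpolation=2)
o=np.zeros((600,1200,3),np.uint8);o[:,:600]=a;o[:450,600:]=b
cv2.imwrite("pics/c.png",cv2.resize(o,(800,400)))
E
```

```text
top (261, 239) [582.5 143.7 100. ]
side (297, 287) [582.7 144.3 100. ]
top (245, 277) [491.4 183.7  60. ]
top (369, 250) [ 563.1 -124.9   90. ]
side (347, 200) [ 568.4 -131.8   90. ]
top (377, 214) [ 666.5 -150.5   40. ]
top (329, 245) [581.3 -26.5  40. ]
top (359, 290) [ 467.  -105.3   40. ]
top (407, 256) [ 557.6 -228.6   40. ]
top (467, 245) [ 596.9 -396.7    0. ]
top (310, 180) [755.  27.  35.]
top (157, 234) [605.9 428.7   0. ]
top (280, 320) [385.7  90.  100. ]
```

View pics/c.png

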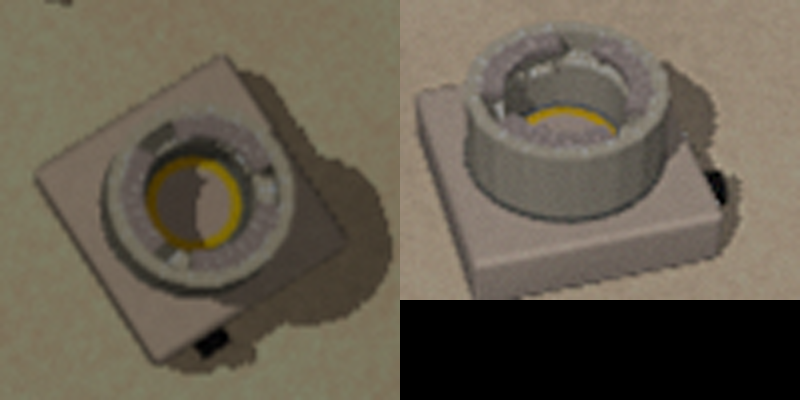

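Request:
{"name": "step_arm", "arguments": {"motion": [52, -29.1, 2, 0, 0, 0, 9.3, 52, -29.1, 2, 0, 0, 0, 9.3, 52, -29.1, 2, 0, 0, 0, 9.3, 52, -29.1, 2, 0, 0, 0, 9.3, 52, -29.1, 2, 0, 0, 0, 9.3, 52, -29.1, 2, 0, 0, 0, 9.3, 52, -29.1, 2, 0, 0, 0, 9.3, 52, -29.1, 2, 0, 0, 0, 9.3, 52, -29.1, 2, 0, 0, 0, 9.3, 52, -29.1, 2, 0, 0, 0, 9.3, 52, -29.1, 2, 0, 0, 0, 9.3, 52, -29.1, 2, 0, 0, 0, 9.3]}}

```text
clock: 1.3
tcp_pos: [568.0, -126.1, 384.4]
tcp_rot: [-3.119, -0.376, 0.001]
ft_force: [-0.2, -0.6, 0.1]
gripper_width: 92.9
```

Request:
{"name": "step_arm", "arguments": {"motion": [0, 0, 0, 0, 0, 0, 9.3, 0, 0, 0, 0, 0, 0, 9.3, 0, 0, 0, 0, 0, 0, 9.3]}}

```text
clock: 1.6
tcp_pos: [566.1, -128.7, 384.5]
tcp_rot: [-3.119, -0.375, 0.001]
ft_force: [-0.8, 0.6, 0.2]
gripper_width: 92.7
```

Run:
```python
from h import *
s=arm.get_state();print(s["tcp_pos"],s["tcp_rot"],s["dq"],s["qpos"],s["clock"])
im=arm.get_image("wrist")[:,:,::-1];cv2.imwrite("pics/w1.png",im)
print(proj("wrist",(567,-128,90)))
```

```text
[ 566.08416364 -128.67581077  384.53405765] [-3.11902623e+00 -3.74815623e-01  1.17698262e-03] [-0.01334136 -0.00730161  0.00205383 -0.00030159  0.00075131  0.00065057] [-3.03666119e-01  4.26840701e-01  1.59186257e+00 -2.13929991e-04
  1.12362434e+00  1.02802835e+00] 1.6
[314.46931473 237.79109827]
```

View pics/w1.png

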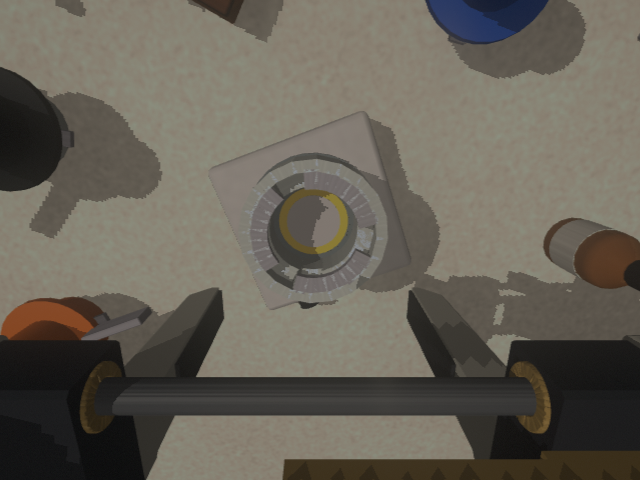

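Run:
```python
from h import *
im=cv2.imread("pics/w1.png")[145:315,225:405]
cv2.imwrite("pics/w1c.png",cv2.resize(im,None,fx=3.5,fy=3.5,interpolation=2))
```

```text
(no output)
```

View pics/w1c.png

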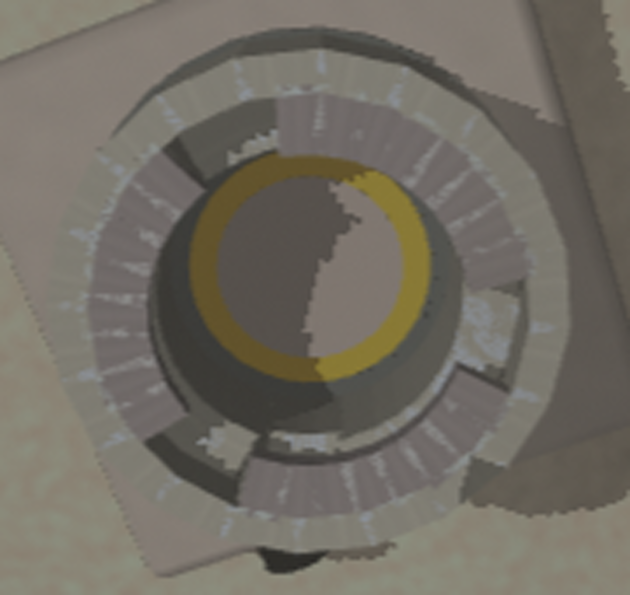

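Run:
```python
from h import *
f=lambda p:ray("wrist",(225+p[0]/3.5,145+p[1]/3.5),90)[:2]
pts=np.array([f(p) for p in[(48,300),(570,310),(310,48),(305,552),(125,480),(490,120),(130,120),(500,470)]])
A=np.c_[2*pts,np.ones(8)];x=np.linalg.lstsq(A,(pts**2).sum(1),rcond=None)[0];c=x[:2];print(c,np.linalg.norm(pts-c,axis=1))
for n,ps in dict(A=[(278,97),(280,152),(165,148),(207,188)],B=[(525,282),(462,292),(508,388),(460,367)],C=[(190,412),(147,437),(258,455),(240,503)]).items():
    d=[f(p)-c for p in ps];print(n,[(round(np.degrees(np.arctan2(v[1],v[0])),1),round(np.linalg.norm(v),1)) for v in d])
# block orientation
for uv in[(363,111),(209,169),(411,262),(271,309)]:print(ray("wrist",uv,40))
for uv in [(377,214),(329,245),(359,290),(407,256)]:pass
```

```text
[ 568.74759101 -126.56459264] [58.47581841 58.61192445 58.83776403 58.59854777 58.76606683 58.55398763
 58.12401373 58.20988609]
A [(np.float64(21.2), np.float64(49.1)), (np.float64(23.1), np.float64(37.4)), (np.float64(53.0), np.float64(48.8)), (np.float64(50.9), np.float64(36.5))]
B [(np.float64(-67.0), np.float64(48.8)), (np.float64(-67.1), np.float64(34.7)), (np.float64(-97.0), np.float64(48.6)), (np.float64(-95.7), np.float64(36.4))]
C [(np.float64(143.7), np.float64(35.7)), (np.float64(141.5), np.float64(47.5)), (np.float64(174.2), np.float64(35.7)), (np.float64(174.1), np.float64(48.6))]
[ 669.98948099 -144.85295152   40.        ]
[591.90274277 -26.47073243  40.        ]
[ 550.78515895 -226.2683102    40.        ]
[ 470.63388568 -106.89101559   40.        ]
```

Request:
{"name": "step_arm", "arguments": {"motion": [8.06, -26.06, 0, 0, 0, -8.5, 9.3, 8.06, -26.06, 0, 0, 0, -17, 9.3, 8.06, -26.06, 0, 0, 0, -25.5, 9.3, 8.06, -26.06, 0, 0, 0, -34, 9.3, 8.06, -26.06, 0, 0, 0, -42.5, 9.3, 8.06, -26.06, 0, 0, 0, -51, 9.3, 8.06, -26.06, 0, 0, 0, -59.5, 9.3, 8.06, -26.06, 0, 0, 0, -68, 9.3, 8.06, -26.06, 0, 0, 0, -76.5, 9.3, 8.06, -26.06, 0, 0, 0, -85, 9.3, 8.06, -26.06, 0, 0, 0, -93.5, 9.3, 8.06, -26.06, 0, 0, 0, -102, 9.3]}}

```text
clock: 2.85
tcp_pos: [582.9, 142.9, 385.0]
tcp_rot: [1.665, 2.664, 0.0]
ft_force: [0.2, 0.9, -0.3]
gripper_width: 92.8
```

Request:
{"name": "step_arm", "arguments": {"motion": [0, 0, 0, 0, 0, -8, 9.3, 0, 0, 0, 0, 0, -13, 9.3, 0, 0, 0, 0, 0, -13, 9.3, 0, 0, 0, 0, 0, -13, 9.3, 0, 0, 0, 0, 0, -13, 9.3]}}

```text
clock: 3.35
tcp_pos: [583.0, 143.7, 384.9]
tcp_rot: [1.363, 2.831, 0.0]
ft_force: [-0.0, -0.3, 0.8]
gripper_width: 92.9
```

Run:
```python
from h import *
s=arm.get_state();print(s["tcp_pos"],s["tcp_rot"],s["dq"],s["qpos"],s["clock"])
im=arm.get_image("wrist")[:,:,::-1];cv2.imwrite("pics/w2.png",im)
print(proj("wrist",(582.5,143.7,100)),proj("wrist",(491.4,183.7,62)))
```

```text
[583.02101334 143.74791736 384.86074192] [1.36284078e+00 2.83051465e+00 1.04602988e-04] [ 5.24594467e-03  3.74597965e-03 -1.43664924e-03  1.13721194e-05
  1.28268351e-04 -8.13955050e-03] [ 1.64218070e-01  4.61929797e-01  1.53653044e+00  1.39580257e-05
  1.14303472e+00 -5.09137130e-01] 3.35
[315.14074993 244.80727512] [256.63764187 124.10505484]
```

View pics/w2.png

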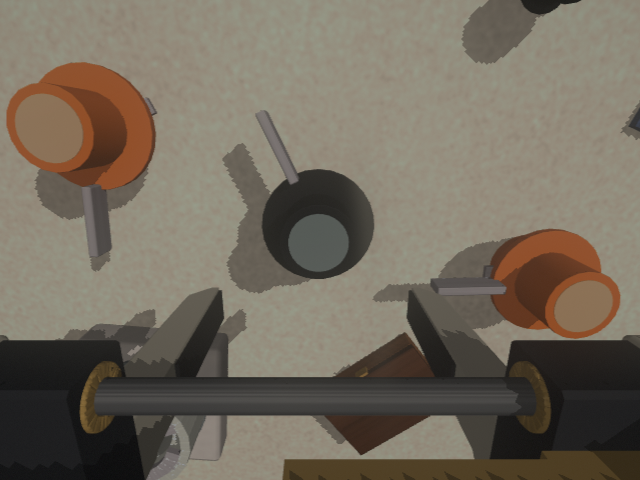

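Run:
```python
from h import *
im=cv2.imread("pics/w2.png").astype(int)
m=((abs(im-np.array([90,95,85])).sum(2))<60).astype(np.uint8)[200:285,270:370]
print(im[242,318],im[150,277])
lo=im[242,318]-12;hi=im[242,318]+12
m=cv2.inRange(im.astype(np.uint8)[200:285,270:370],np.clip(lo,0,255).astype(np.uint8).reshape(1,3),hi.astype(np.uint8).reshape(1,3))
n,l,st,ce=cv2.connectedComponentsWithStats(m);k=1+st[1:,4].argmax();print(st[k],ce[k]+[270,200])
c=ray("wrist",ce[k]+[270,200],100);print(c)
a,b=ray("wrist",(262,113),68),ray("wrist",(293,180),68);d=a-b
print(a,b,np.degrees(np.arctan2(d[1],d[0])),np.degrees(np.arctan2(*(a-c)[1::-1])),np.linalg.norm((a-c)[:2]))
# flange outline
g=(im.max(2)<75).astype(np.uint8);g[300:]=0
n,l,st,ce=cv2.connectedComponentsWithStats(g);k=l[200,290];print(st[k])
ys=[ray("wrist",p,52)[:2].round(1) for p in[(262,222),(374,222),(318,169)]];print(ys)
```

```text
[86 91 86] [113 115 122]
[  19   14   59   58 2677] [317.99663803 242.45274561]
[583.02663436 146.53070168 100.        ]
[490.62038043 193.36689234  68.        ] [540.44532119 167.64917731  68.        ] 152.6989598883588 153.1217891402454 103.59799477108174
[ 262  169  111  110 6728]
[array([542.1, 119. ]), array([619.6, 180.8]), array([551.9, 185.9])]
```

Request:
{"name": "step_arm", "arguments": {"motion": [0.18, 0.14, 5, 0, 0, 0, 9.3, 0.18, 0.14, 9.5, 0, 0, 0, 9.3, 0.18, 0.14, 12.5, 0, 0, 0, 9.3, 0.18, 0.14, 13.7, 0, 0, 0, 9.3, 0.18, 0.14, 13.7, 0, 0, 0, 7.5, 0.18, 0.14, 13.7, 0, 0, 0, 5.5, 0.18, 0.14, 13.7, 0, 0, 0, 5, 0.18, 0.14, 13.7, 0, 0, 0, 5, 0.18, 0.14, 13.7, 0, 0, 0, 5, 0.18, 0.14, 13.7, 0, 0, 0, 5, 0.18, 0.14, 13.7, 0, 0, 0, 5], "force": 30}}

```text
clock: 4.5
tcp_pos: [583.3, 146.6, 248.8]
tcp_rot: [1.358, 2.831, 0.001]
ft_force: [-0.4, 1.5, 6.6]
gripper_width: 59.8
```

Request:
{"name": "step_arm", "arguments": {"motion": [0, 0, 0, 0, 0, 0, 5, 0, 0, -2, 0, 0, 0, 5, 0, 0, -6, 0, 0, 0, 5, 0, 0, -11, 0, 0, 0, 5, 0, 0, -14, 0, 0, 0, 5, 0, 0, -14, 0, 0, 0, 5, 0, 0, -14, 0, 0, 0, 5]}}

```text
clock: 5.2
tcp_pos: [582.7, 146.4, 386.9]
tcp_rot: [-1.359, -2.832, 0.001]
ft_force: [-1.1, 0.2, -4.4]
gripper_width: 59.8
```

Run:
```python
from h import *
s=arm.get_state();print(s["tcp_pos"],s["tcp_rot"],s["qpos"],s["clock"],s["ft_force"])
im=arm.get_image("side")[:,:,::-1];im2=arm.get_image("wrist")[:,:,::-1]
cv2.imwrite("pics/g.png",np.hstack([cv2.resize(im2,(400,300)),cv2.resize(im[100:400,150:550],(400,300))]))
cv2.imwrite("pics/w3.png",im2)
```

```text
[582.65342357 146.44757376 386.89599263] [-1.35859823e+00 -2.83177681e+00  8.80826681e-04] [ 1.68769372e-01  4.60559568e-01  1.53335067e+00 -1.23209270e-05
  1.14863718e+00 -5.07357756e-01] 5.2 [-1.09589917  0.17053234 -4.43306465]
```

View pics/g.png

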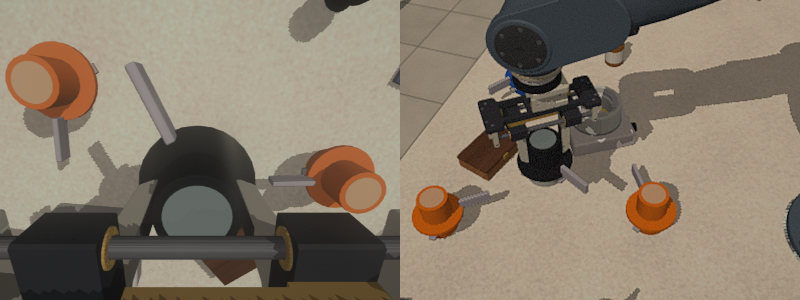

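Run:
```python
from h import *
im=cv2.imread("pics/w3.png").astype(np.uint8)
v=im[338,315].astype(int);m=cv2.inRange(im[270:400,220:400],np.clip(v-14,0,255).astype(np.uint8).reshape(1,3),(v+14).astype(np.uint8).reshape(1,3))
n,l,st,ce=cv2.connectedComponentsWithStats(m);k=1+st[1:,4].argmax();print(v,st[k],ce[k]+[220,270])
c=ray("wrist",ce[k]+[220,270],238);print(c)
l=cv2.inRange(im[90:235,190:290],(95,95,95),(150,150,150))
# lever mask: neutral grey vs beige background
x=im[90:235,190:290].astype(int);m=((x[...,2]-x[...,0])<14)&(x.max(2)>75)
m=m.astype(np.uint8);n,lab,st,ce=cv2.connectedComponentsWithStats(m);k=1+st[1:,4].argmax();print(st[k],ce[k])
p=np.argwhere(lab==k)[:,::-1].astype(np.float32);vx,vy,x0,y0=cv2.fitLine(p,cv2.DIST_HUBER,0,.01,.01).ravel();print(vx,vy,x0+190,y0+90)
a=ray("wrist",(x0+190+40*vx,y0+90+40*vy),206);b=ray("wrist",(x0+190-40*vx,y0+90-40*vy),206);d=a-b
print(np.degrees(np.arctan2(d[1],d[0])),a,b)
```

```text
[ 99 103  97] [  39   28  113   79 7532] [314.71866702 340.35382369]
[579.20347244 148.60964882 238.        ]
[  10    9   83  133 3595] [52.46870654 72.49735744]
0.4634491 0.88612354 242.77606 163.19739
-25.889140573199832 [528.32218605 174.02527472 206.        ] [498.45318257 188.52188823 206.        ]
```

Request:
{"name": "step_arm", "arguments": {"motion": [-20.43, -18.17, 0, 0, 0, -4, 5, -20.43, -18.17, 0, 0, 0, -4, 5, -20.43, -18.17, 0, 0, 0, -4, 5, -20.43, -18.17, 0, 0, 0, -4, 5, -20.43, -18.17, 0, 0, 0, -4, 5, -20.43, -18.17, 0, 0, 0, -4, 5, -20.43, -18.17, 0, 0, 0, -4, 5, -20.43, -18.17, 0, 0, 0, -4, 5, -20.43, -18.17, 0, 0, 0, -4, 5, -20.43, -18.17, 0, 0, 0, -4, 5]}}

```text
clock: 6.3
tcp_pos: [569.2, -125.5, 387.3]
tcp_rot: [-1.257, -2.878, -0.0]
ft_force: [-0.4, 0.4, -4.3]
gripper_width: 60.0
```

Run:
```python
from h import *
s=arm.get_state();print(s["tcp_pos"],s["tcp_rot"],s["qpos"],s["clock"],s["ft_force"],s["ft_torque"])
im=arm.get_image("side")[:,:,::-1];im2=arm.get_image("top")[:,:,::-1]
cv2.imwrite("pics/s4.png",np.hstack([cv2.resize(im2[200:320,290:450],(400,300)),cv2.resize(im[80:290,230:510],(400,300))]))
print(proj("side",(568.7,-126.6,238)))
```

```text
[ 569.24561648 -125.46502133  387.25879038] [-1.25686358e+00 -2.87821879e+00 -2.22495145e-05] [-2.96813327e-01  4.28231922e-01  1.58251700e+00  1.31587027e-04
  1.13175212e+00 -1.04421995e+00] 6.3 [-0.36906822  0.37594612 -4.30242373] [ 0.00586037 -0.21055074 -0.06363177]
[347.2134374  148.94870702]
```

View pics/s4.png

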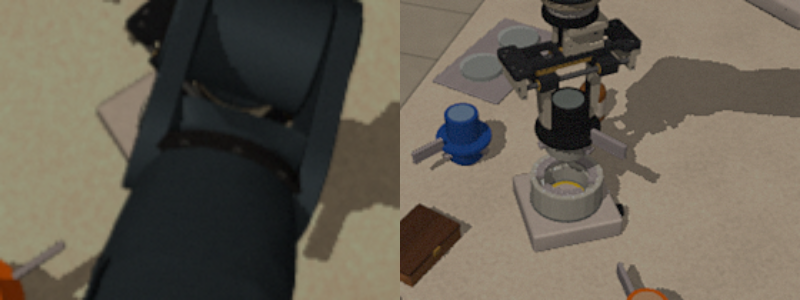

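Request:
{"name": "step_arm", "arguments": {"motion": [0, 0, 2.5, 0, 0, 0, 5, 0, 0, 4, 0, 0, 0, 5, 0, 0, 4.8, 0, 0, 0, 5, 0, 0, 5.4, 0, 0, 0, 5, 0, 0, 6, 0, 0, 0, 5, 0, 0, 6.4, 0, 0, 0, 5, 0, 0, 6.4, 0, 0, 0, 5]}}

```text
clock: 7.1
tcp_pos: [569.1, -126.5, 323.5]
tcp_rot: [-1.259, -2.878, 0.0]
ft_force: [0.1, 0.0, -4.3]
gripper_width: 59.6
```

Request:
{"name": "step_arm", "arguments": {"motion": [0, 0, 0.2, 0, 0, 0, 5, 0, 0, 0.4, 0, 0, 0, 5, 0, 0, 0.6, 0, 0, 0, 5, 0, 0, 0.8, 0, 0, 0, 5, 0, 0, 0.8, 0, 0, 0, 5]}}

```text
clock: 7.6
tcp_pos: [569.1, -126.5, 315.5]
tcp_rot: [-1.259, -2.878, 0.0]
ft_force: [0.8, -0.0, -3.2]
gripper_width: 59.8
```

Request:
{"name": "step_arm", "arguments": {"motion": [0, 0, 0.2, 0, 0, 0, 5, 0, 0, 0.4, 0, 0, 0, 5, 0, 0, 0.6, 0, 0, 0, 5, 0, 0, 0.6, 0, 0, 0, 5]}}

```text
clock: 8.0
tcp_pos: [569.1, -126.5, 309.4]
tcp_rot: [-1.259, -2.878, 0.0]
ft_force: [-0.4, 0.5, -3.1]
gripper_width: 59.5
```

Request:
{"name": "step_arm", "arguments": {"motion": [0, 0, 0.2, 0, 0, 0, 5, 0, 0, 0.4, 0, 0, 0, 5, 0, 0, 0.6, 0, 0, 0, 5, 0, 0, 0.7, 0, 0, 0, 5, 0, 0, 0.7, 0, 0, 0, 5]}}

```text
clock: 8.5
tcp_pos: [569.1, -126.5, 302.5]
tcp_rot: [-1.259, -2.878, 0.0]
ft_force: [-0.2, 0.5, -4.8]
gripper_width: 59.7
```

Request:
{"name": "step_arm", "arguments": {"motion": [0, 0, 0.05, 0, 0, 2, 5, 0, 0, 0.05, 0, 0, 5, 5, 0, 0, 0.05, 0, 0, 9, 5, 0, 0, 0.05, 0, 0, 13, 5, 0, 0, 0.05, 0, 0, 17, 5, 0, 0, 0.05, 0, 0, 20, 5, 0, 0, 0.05, 0, 0, 20, 5]}}

```text
clock: 9.2
tcp_pos: [569.2, -126.6, 302.3]
tcp_rot: [1.741, 2.615, 0.0]
ft_force: [-0.6, -0.9, -4.3]
gripper_width: 60.0
```

Run:
```python
from h import *
s=arm.get_state();print(s["tcp_pos"],s["qpos"],s["clock"],s["ft_force"],s["ft_torque"])
```

```text
[ 569.17870193 -126.56964676  302.3382305 ] [-2.98646712e-01  5.30547958e-01  1.65339556e+00  9.15362466e-06
  9.57457138e-01 -6.94811257e-01] 9.2 [-0.61776382 -0.93277801 -4.33522861] [-0.03738805 -0.12095975 -0.04831976]
```

Request:
{"name": "step_arm", "arguments": {"motion": [0, 0, 0, 0, 0, 5, 5, 0, 0, 0, 0, 0, 11, 5, 0, 0, 0, 0, 0, 17, 5, 0, 0, 0, 0, 0, 23, 5, 0, 0, 0, 0, 0, 29, 5, 0, 0, 0, 0, 0, 35, 5, 0, 0, 0, 0, 0, 41, 5, 0, 0, 0, 0, 0, 47, 5, 0, 0, 0, 0, 0, 53, 5, 0, 0, 0, 0, 0, 56, 5, 0, 0, 0, 0, 0, 56, 5]}}

```text
clock: 10.3
tcp_pos: [569.2, -126.5, 302.3]
tcp_rot: [2.764, 1.494, 0.0]
ft_force: [-0.6, 0.6, -2.7]
gripper_width: 59.6
```

Run:
```python
from h import *
s=arm.get_state();print(s["tcp_pos"],s["qpos"],s["clock"],s["ft_force"],s["ft_torque"])
```

```text
[ 569.18013367 -126.54952856  302.30522012] [-2.98618975e-01  5.30592669e-01  1.65341655e+00  5.63191163e-05
  9.57427669e-01  2.81062187e-01] 10.3 [-0.61994297  0.60037876 -2.66305935] [ 0.10585405 -0.08067733  0.01340864]
```

Request:
{"name": "step_arm", "arguments": {"motion": [0, 0, 0, 0, 0, 2, 5, 0, 0, 0, 0, 0, 4, 5, 0, 0, 0, 0, 0, 6, 5, 0, 0, 0, 0, 0, 8, 5, 0, 0, 0, 0, 0, 10, 5, 0, 0, 0, 0, 0, 10, 5], "force": 20}}

```text
clock: 10.9
tcp_pos: [569.2, -126.5, 302.3]
tcp_rot: [-2.883, -1.249, -0.0]
ft_force: [-1.2, 1.0, -3.4]
gripper_width: 59.7
```

Run:
```python
from h import *
s=arm.get_state();print(s["tcp_pos"],s["qpos"],s["clock"],s["ft_force"],s["ft_torque"])
```

```text
[ 569.16229874 -126.54793887  302.26475018] [-2.98630942e-01  5.30636957e-01  1.65346057e+00  9.94719120e-05
  9.57465038e-01  4.54357490e-01] 10.9 [-1.17355717  1.01525433 -3.37413001] [ 0.11599882 -0.03574363 -0.02553054]
```

Request:
{"name": "step_arm", "arguments": {"motion": [0, 0, 0.0, 0, 0, 1, 5, 0, 0, 0.0, 0, 0, 2, 5, 0, 0, 0.0, 0, 0, 3, 5, 0, 0, 0, 0, 0, 3, 5]}}

```text
clock: 11.3
tcp_pos: [569.5, -126.3, 302.4]
tcp_rot: [2.915, 1.169, 0.003]
ft_force: [4.7, 2.2, -4.4]
gripper_width: 59.8
```

Run:
```python
from h import *
s=arm.get_state();print(s["tcp_pos"],s["qpos"],s["clock"],s["ft_force"],s["ft_torque"])
```

```text
[ 569.53317974 -126.34898617  302.4058937 ] [-2.98205730e-01  5.30724608e-01  1.65288696e+00  7.95363617e-04
  9.56416500e-01  5.09254155e-01] 11.3 [ 4.74241523  2.19825309 -4.44851009] [ 0.50696384 -0.99257871  0.25630009]
```

Request:
{"name": "step_arm", "arguments": {"motion": [0, 0, 0, 0, 0, -1, 5, 0, 0, 0.1, 0, 0, -1.5, 5, 0, 0, 0.2, 0, 0, -1.5, 5, 0, 0, 0.3, 0, 0, -1.5, 5, 0, 0, 0.3, 0, 0, -1.5, 5]}}

```text
clock: 11.8
tcp_pos: [569.2, -126.6, 299.2]
tcp_rot: [2.9, 1.208, 0.0]
ft_force: [2.7, 1.7, -3.2]
gripper_width: 59.7
```

Run:
```python
from h import *
s=arm.get_state();print(s["tcp_pos"],s["qpos"],s["clock"],s["ft_force"],s["ft_torque"])
```

```text
[ 569.16049769 -126.57457623  299.16526943] [-2.98669872e-01  5.34836049e-01  1.65543529e+00  5.47631612e-05
  9.51190581e-01  4.82674380e-01] 11.8 [ 2.6879511   1.74178096 -3.23873607] [ 0.3113158  -0.63224209  0.08058875]
```

Request:
{"name": "step_arm", "arguments": {"motion": [0, 0, 0.1, 0, 0, 0, 5, 0, 0, 0.2, 0, 0, 0, 5, 0, 0, 0.28, 0, 0, 0, 5, 0, 0, 0.28, 0, 0, 0, 5]}}

```text
clock: 12.2
tcp_pos: [569.3, -126.5, 296.8]
tcp_rot: [2.9, 1.208, 0.001]
ft_force: [2.9, 2.7, 3.8]
gripper_width: 59.9
```

Run:
```python
from h import *
s=arm.get_state();print(s["tcp_pos"],s["qpos"],s["clock"],s["ft_force"],s["ft_torque"])
```

```text
[ 569.25316561 -126.50016701  296.8096359 ] [-2.98516522e-01  5.38138429e-01  1.65674860e+00  1.79538907e-04
  9.46351860e-01  4.82656327e-01] 12.2 [2.89045387 2.70145503 3.78557965] [ 0.66015266 -0.28993038  0.08120259]
```

Request:
{"name": "step_arm", "arguments": {"motion": [0, 0, 0, 0, 0, 0, 6.5, 0, 0, 0, 0, 0, 0, 7.5, 0, 0, 0, 0, 0, 0, 9, 0, 0, 0, 0, 0, 0, 9, 0, 0, -2, 0, 0, 0, 9, 0, 0, -6, 0, 0, 0, 9, 0, 0, -9, 0, 0, 0, 9, 0, 0, -11, 0, 0, 0, 9, 0, 0, -11, 0, 0, 0, 9, 0, 0, -11, 0, 0, 0, 9]}}

```text
clock: 13.2
tcp_pos: [568.9, -126.6, 405.7]
tcp_rot: [-2.9, -1.208, 0.001]
ft_force: [0.7, 0.4, -1.0]
gripper_width: 89.9
```

Run:
```python
from h import *
s=arm.get_state();print(s["tcp_pos"],s["tcp_rot"],s["clock"],s["ft_force"],s["gripper_width"])
im=arm.get_image("side")[:,:,::-1];im2=arm.get_image("wrist")[:,:,::-1]
cv2.imwrite("pics/w5.png",im2);cv2.imwrite("pics/s5.png",im)
cv2.imwrite("pics/f.png",np.hstack([cv2.resize(im2,(400,300)),cv2.resize(im[110:290,230:470],(400,300),interpolation=2)]))
print(proj("side",(568.7,-126.6,148)),proj("wrist",(568.7,-126.6,148)),proj("side",(568.7,-126.6,153)))
```

```text
[ 568.92858601 -126.57505486  405.74278044] [-2.89972091e+00 -1.20806579e+00  7.00983556e-04] 13.2 [ 0.67772113  0.39408791 -1.00404972] 89.90417207203464
[346.55811774 182.09397738] [316.48583068 255.51999505] [346.59246239 180.35686678]
```

View pics/f.png

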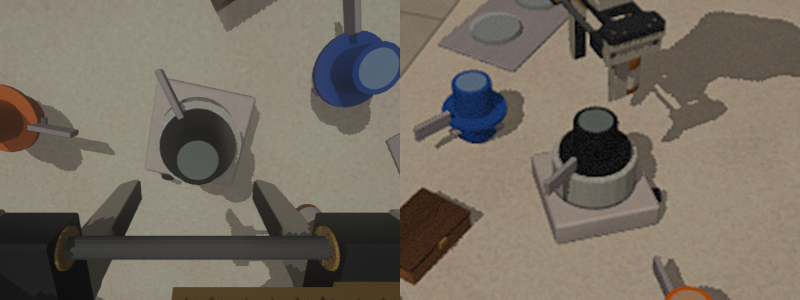

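Request:
{"name": "step_arm", "arguments": {"motion": [0, 0, 0, 0, 0, 0, 3, 0, 0, 0, 0, 0, 0, 0, 0, 0, 0, 0, 0, 0, 0, 0, 0, 0, 0, 0, 0, 0, 0, 2, 0, 0, 0, 0, 0, 0, 4.5, 0, 0, 0, 0, 0, 0, 6, 0, 0, 0, 0, 0, 0, 6.5, 0, 0, 0, 0, 0, 0, 6.5, 0, 0, 0, 0]}}

```text
invalid input at $.motion: expected a multiple of 7 numbers
```

Request:
{"name": "step_arm", "arguments": {"motion": [0, 0, 0.1, 0, 0, 0, 0, 0, 0, 0.2, 0, 0, 0, 0, 0, 0, 0.3, 0, 0, 0, 0, 0, 0, 0.4, 0, 0, 0, 0, 0, 0, 0.4, 0, 0, 0, 0]}}

```text
clock: 13.8
tcp_pos: [569.1, -126.6, 402.2]
tcp_rot: [-2.9, -1.208, 0.0]
ft_force: [-0.3, 0.9, -0.3]
gripper_width: 54.4
```

Request:
{"name": "step_arm", "arguments": {"motion": [0, 0, 0, 0, 0, 0, 0, 0, 0, 0, 0, 0, 0, 0, 0, 0, 0, 0, 0, 0, 0, 0, 0, 0, 0, 0, 0, 0, 0, 0, 0, 0, 0, 0, 0, 0, 0, 2, 0, 0, 0, 0, 0, 0, 4.5, 0, 0, 0, 0, 0, 0, 6, 0, 0, 0, 0, 0, 0, 6.4, 0, 0, 0, 0, 0, 0, 6.4, 0, 0, 0, 0]}}

```text
clock: 14.8
tcp_pos: [569.2, -126.6, 338.3]
tcp_rot: [-2.9, -1.208, 0.001]
ft_force: [0.4, -0.6, -0.4]
gripper_width: 0.4
```

Request:
{"name": "step_arm", "arguments": {"motion": [0, 0, 0.1, 0, 0, 0, 0, 0, 0, 0.2, 0, 0, 0, 0, 0, 0, 0.2, 0, 0, 0, 0]}}

```text
clock: 15.1
tcp_pos: [569.2, -126.6, 336.9]
tcp_rot: [2.899, 1.208, 0.001]
ft_force: [0.2, 0.1, -0.2]
gripper_width: 0.5
```

Request:
{"name": "step_arm", "arguments": {"motion": [0, 0, 0.1, 0, 0, 0, 0, 0, 0, 0.1, 0, 0, 0, 0]}}

```text
clock: 15.3
tcp_pos: [569.1, -126.6, 335.5]
tcp_rot: [2.9, 1.208, 0.0]
ft_force: [0.3, -0.2, -0.5]
gripper_width: 0.8
```

Request:
{"name": "step_arm", "arguments": {"motion": [0, 0, 0.05, 0, 0, 0, 0, 0, 0, 0.1, 0, 0, 0, 0, 0, 0, 0.1, 0, 0, 0, 0]}}

```text
clock: 15.6
tcp_pos: [569.2, -126.6, 334.4]
tcp_rot: [-2.9, -1.208, 0.0]
ft_force: [-0.5, -0.3, -0.7]
gripper_width: 0.4
```

Request:
{"name": "step_arm", "arguments": {"motion": [0, 0, 0.05, 0, 0, 0, 0, 0, 0, 0.05, 0, 0, 0, 0]}}

```text
clock: 15.8
tcp_pos: [569.2, -126.6, 334.4]
tcp_rot: [2.9, 1.208, 0.0]
ft_force: [-2.1, 0.1, 5.5]
gripper_width: 0.4
```

Request:
{"name": "step_arm", "arguments": {"motion": [0, 0, 0.05, 0, 0, 0, 0, 0, 0, 0.05, 0, 0, 0, 0]}}

```text
clock: 16.0
tcp_pos: [569.2, -126.5, 334.4]
tcp_rot: [2.9, 1.208, 0.001]
ft_force: [-3.5, -0.6, 9.0]
gripper_width: 0.3
```

Request:
{"name": "step_arm", "arguments": {"motion": [0, 0, -1, 0, 0, 0, 0, 0, 0, -5, 0, 0, 0, 0, 0, 0, -9, 0, 0, 0, 0, 0, 0, -10, 0, 0, 0, 0, 0, 0, -10, 0, 0, 0, 0, 0, 0, -10, 0, 0, 0, 0]}}

```text
clock: 16.6
tcp_pos: [568.9, -126.5, 432.3]
tcp_rot: [-2.899, -1.208, 0.002]
ft_force: [-0.2, 0.2, -1.6]
gripper_width: 0.2
```

Run:
```python
from h import *
im2=arm.get_image("wrist")[:,:,::-1];s=arm.get_state();print(s["tcp_pos"],s["ft_force"],s["clock"])
im=im2
# flange/top disc centre
p=proj("wrist",(568.7,-126.6,148));u,v=p.astype(int);c=im[v,u].astype(int);print(p,c)
m=cv2.inRange(im[v-60:v+60,u-60:u+60],np.clip(c-14,0,255).astype(np.uint8).reshape(1,3),(c+14).astype(np.uint8).reshape(1,3))
n,l,st,ce=cv2.connectedComponentsWithStats(m);k=1+st[1:,4].argmax();print(st[k],ray("wrist",ce[k]+[u-60,v-60],148))
arm.hand_in()
```

```text
[ 568.92730759 -126.49287674  431.87376756] [ 0.35609707 -0.60612918  0.63768361] 16.65
[316.54669703 243.72164398] [90 94 89]
[  30   33   60   57 2690] [ 567.95148662 -126.27220126  148.        ]
the job is handed in; nothing more can be done
```

The black stage is mounted in the lamp foot's collar and appears fully home and locked. I handed the job in at 16.7 s with the gripper clear; no verdict is reported.

I found the collar's notches in a wrist picture and gripped the stage by its body. It went straight through the notches to the channel floor, with no search or push on the lever needed. I turned it clockwise with the wrist until I felt the stop at about 88°, with about 5 N of side force. Then I eased back 1.5°, lowered it the last 5 mm, let go and pressed lightly on top.

**Last checks:**
- **Height:** the press met the top at about 148.4 mm, so the stage's origin is at about 48.4 mm against a home height of 48 mm.
- **Centring:** the stage's top is about 1 mm from the collar's axis.
- **Forces:** the highest wrist force I read was about 10 N; I did not measure the contact force between stage and foot directly.
- **Upright and bystanders:** I did not measure these. The last pictures show the stage seated level, and the arm never went near the bystanders.

One small disagreement: early readings of the stage's y position differed by about 3 mm between the fixed and wrist cameras. The grasp was not affected.

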